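# Carry a row of leather tools across the splitter, keeping their order

### The arm

A 6-joint arm with a two-finger parallel gripper is mounted at the origin on the work surface; the furniture and walls round the work are solid. World frame = base frame: x ahead of the robot, y to its left, z up, the work surface at z = 0. Lengths are in m, angles in rad, forces in N, time in s.
With the tool pointing down it reaches from about 0.4 to 0.825 m from the base axis. Payload 7 kg.
Tool frame: the origin (TCP) lies on the centre line of the jaws, within the pads' length; the fingertips stand arm.tip_reach ahead of it and the grasp point (between the pads) lies 5 mm behind it (arm.tip_reach is the distance from the TCP to the fingertips, in m); z points along the fingers, y is the line along which they close (so a half turn about z gives the same grasp; the last joint's range is limited). The gripper opens to 88 mm and grips with 3 to 60 N. Pads are 19 mm wide; open, the fingers measure 130 mm over their backs; the gripper's body (78 mm by 193 mm) begins 47 mm behind the grasp point.
Start: joints at [-0.868, 0.359, 0.012, 0, -1.224, -0.288], TCP at [0.272, -0.618, 0.241] pointing down, gripper open.
Joint ranges: [-3.07, 3.07], [-1.43, 2.12], [-1.02, 1.25], [-3.03, 1.67], [-3.05, -0], [-3.03, 3.03]. Speed limits (rad/s): [2.39, 2.39, 3.01, 3.14, 3.14, 3.14].

### API

Orientations are given as [roll, pitch, yaw] about the fixed x, y, z axes, in that order (R = Rz(yaw) Ry(pitch) Rx(roll)).
In Python, from station import status, optics, order, arm gives the robot as it stands. The module is installed in compiled form; this text tells all that it offers.
- The arm moves only by the shell command python3 -m jog 'ROWS' [FORCE]. ROWS is JSON, a list of rows, each a list of 3 entries, a list of its own where there are three numbers: the gripper command: -1 is shut, 1 is fully open, values between are in proportion, then the shift along the tool's x, y, z in mm, then the turn about the tool's z in rad. A call has 1 to 20 rows; each row is the pose to reach, as a shift and turn from the pose commanded when the call began, along the tool's axes at that moment; what a row does not reach only later rows make up. A row lasts 1/8 s, in which the tool goes at most 62.5 mm and 10.7 degrees, less where a joint would pass 70% of its speed; a pose out of reach is approached as far as the arm can. A call with a gripper value outside its range is refused whole. The fingers move at their own pace and stop on an object; FORCE is the grip in N (left out, the last holds). Time passes only in rows, so rows that repeat a pose let the fingers close. It gives the time, the measured TCP pose, the force, the opening and the grip force at its end, in the units of the state.
- status.get_state(): the state, without advancing time (a new reading comes with each control period).
- optics.grab_frame(name): name is "scene" or "top" or "wrist"; returns a dict with "color" (480x640x3 uint8, red, green, blue), "mtx" (3x3 intrinsics, pixels), "cam_to_world" (4x4, takes a point from camera to world coordinates). Camera axes: x right, y down, z forward; pixel columns grow to the right and rows downward; lengths in m; the calibration is good to about 2 mm. The wrist camera is an equidistant fisheye: a pixel r from the principal point sees the ray r / f radians off the axis. A picture is of the moment at which its call begins. There is no depth.
- order.job_done(): hands the job in; it is judged then, once.
The state is a dict: "t": time; "q": joint angles; "qd": joint speeds; "joint_efforts": joint torques, N m; "eef_pos": TCP position; "ee_rot": TCP orientation; "force": force on the tool from outside, world axes, zero at the start; "moment": the same for the moment, N m; "width": finger opening in m; "gripper_force": force on a finger pad.
Only numpy, scipy, OpenCV 4.12 (cv2) and the standard library are available. Lean on these libraries where they do the work, as an engineer would, in place of code of your own. Each camera call takes 0.05 s, during which the arm holds its last target. There are 200 camera calls.

### The job

The next straps will be prepared on the other side of the splitting machine, so move the four leather tools from the rack in which they lie to the empty rack there. They are laid out in the order in which they will be used: keep it, so that the tool nearest the robot is again nearest, and so on to the farthest, one tool to each rest. Lay each level in its notches with the handle to the left as it was, and set it down rather than let it drop.

Things in the scene. Friction and masses are not known exactly. Their poses are not given: they have to be found in the camera images.
- edge_beveller: Edge beveller, 149 mm: light wooden round handle up to 22 mm thick, short flat blade. Origin under the handle, near its front; y runs along the tool to the handle's end: handle y = -8 to +72 mm, axis 11 mm above the origin, steel to -75 mm, centre of mass +29 mm. 70 g. Grip across the handle at y = +23 mm. Starts in the full rack, handle to the robot's left.
- groover: Stitching groover, 138 mm: dark wooden round handle 24 mm thick, steel shank with a small cross bar near the tip. Origin as on the beveller; y to the handle's end: handle y = -9 to +66 mm, axis at x = -4 mm, 12 mm above the origin; steel to -69 mm; centre of mass +24 mm. 80 g. Grip at y = +23 mm. Starts in the full rack, handle to the robot's left.
- pricking_iron: Pricking iron, 116 mm, black steel: shank 12 mm square, y = -17 to +58 mm, and a flat toothed head 30 mm wide from -17 to -58 mm. Origin on the underside, y to the shank's end, axis 6 mm above the origin, centre of mass y = 0. 110 g. Grip across the shank at y = +20 mm; the head stays clear of the saddles. Starts in the full rack, handle to the robot's left.
- awl: Stitching awl, 154 mm: dark wooden round handle up to 23 mm thick, thin pointed needle. Origin under the handle, near its front; y runs along the tool to the handle's end: handle y = -11 to +74 mm, axis 11.5 mm above the origin, needle to -77 mm, centre of mass +30 mm. 60 g. Grip across the handle at y = +23 mm. Starts in the full rack, handle to the robot's left.
- rest_edge_beveller: Fixed rest of the full rack where the edge beveller lies at the start; the four look alike, in any order. Two light wooden notched saddles 56 mm wide (x), 8 mm thick, at y = -1 and +47 mm, 40 mm open between them, and a plain bar at y = -40 mm below the blade. Origin on the board, 10 mm above the bench; x along the row, y to the handle; notch floor 20 mm, saddle tops 34 mm above it.
- rest_groover: Fixed rest of the full rack where the groover lies at the start; the four look alike, in any order. Two light wooden notched saddles 56 mm wide (x), 8 mm thick, at y = -1 and +47 mm, 40 mm open between them, and a plain bar at y = -40 mm below the blade. Origin on the board, 10 mm above the bench; x along the row, y to the handle; notch floor 20 mm, saddle tops 34 mm above it.
- rest_pricking_iron: Fixed rest of the full rack where the pricking iron lies at the start; the four look alike, in any order. Two light wooden notched saddles 56 mm wide (x), 8 mm thick, at y = -1 and +47 mm, 40 mm open between them, and a plain bar at y = -40 mm below the blade. Origin on the board, 10 mm above the bench; x along the row, y to the handle; notch floor 20 mm, saddle tops 34 mm above it.
- rest_awl: Fixed rest of the full rack where the awl lies at the start; the four look alike, in any order. Two light wooden notched saddles 56 mm wide (x), 8 mm thick, at y = -1 and +47 mm, 40 mm open between them, and a plain bar at y = -40 mm below the blade. Origin on the board, 10 mm above the bench; x along the row, y to the handle; notch floor 20 mm, saddle tops 34 mm above it.
- full_rack: Fixed dark wooden board 250 x 118 x 10 mm that carries the four rests and tools. Origin on the bench, at the middle of the handle-side long edge; x along the row, away from the robot; y to the handles. Places at x = -87, -29, +29, +87 mm. The splitting machine stands between the racks, x 0.17 to 0.66 m, y -0.25 to 0.01 m, 0.31 m high, its flywheel at the far end 0.34 m: carry over it.
- empty_rack: The empty rack: the same shape and frame, all one fixed piece. Four rests at x = -87, -29, +29, +87 mm; notches 16 mm wide at the floor (z = 30 mm), 34 mm at the mouth (z = 44 mm); saddles at y = -59 and -11 mm, fingers go between them at y = -35 mm. Home for a tool's origin: y = -58 mm, z = 30 mm, x in mid-notch; groover 4 mm more in x, pricking iron y = -55 mm.

How it is judged:
At the end, for the whole second after the job is handed in: Each tool lies in the empty rack at the same place in the row as it had before (origin within 14 mm of home along and across the row, 24 to 40 mm above the bench), handle to the left, within 0.15 rad of the rest's direction and 0.13 rad of level, released and at rest (((x of rest_edge_beveller in the frame of full_rack between -0.102 and -0.072 m and x of edge_beveller in the frame of empty_rack between -0.101 and -0.073 m) or (x of rest_edge_beveller in the frame of full_rack between -0.044 and -0.014 m and x of edge_beveller in the frame of empty_rack between -0.043 and -0.015 m) or (x of rest_edge_beveller in the frame of full_rack between 0.014 and 0.044 m and x of edge_beveller in the frame of empty_rack between 0.015 and 0.043 m) or (x of rest_edge_beveller in the frame of full_rack between 0.072 and 0.102 m and x of edge_beveller in the frame of empty_rack between 0.073 and 0.101 m)) and y of edge_beveller in the frame of empty_rack between -0.072 and -0.044 m and z of edge_beveller in the frame of empty_rack between 0.024 and 0.04 m and y of empty_rack in the frame of edge_beveller above 0.02 m and angle between the y axis of each of edge_beveller, groover, pricking_iron, awl and the y axis of empty_rack, either way round below 0.15 rad and angle between edge_beveller's own y axis and vertical between 1.441 and 1.701 rad and linear speed of each of edge_beveller, groover, pricking_iron, awl below 0.02 m/s and contact force between each of edge_beveller, groover, pricking_iron, awl and the fingers below 0.05 N and ((x of rest_groover in the frame of full_rack between -0.102 and -0.072 m and x of groover in the frame of empty_rack between -0.097 and -0.069 m) or (x of rest_groover in the frame of full_rack between -0.044 and -0.014 m and x of groover in the frame of empty_rack between -0.039 and -0.011 m) or (x of rest_groover in the frame of full_rack between 0.014 and 0.044 m and x of groover in the frame of empty_rack between 0.019 and 0.047 m) or (x of rest_groover in the frame of full_rack between 0.072 and 0.102 m and x of groover in the frame of empty_rack between 0.077 and 0.105 m)) and y of groover in the frame of empty_rack between -0.072 and -0.044 m and z of groover in the frame of empty_rack between 0.024 and 0.04 m and y of empty_rack in the frame of groover above 0.02 m and angle between groover's own y axis and vertical between 1.441 and 1.701 rad and ((x of rest_pricking_iron in the frame of full_rack between -0.102 and -0.072 m and x of pricking_iron in the frame of empty_rack between -0.101 and -0.073 m) or (x of rest_pricking_iron in the frame of full_rack between -0.044 and -0.014 m and x of pricking_iron in the frame of empty_rack between -0.043 and -0.015 m) or (x of rest_pricking_iron in the frame of full_rack between 0.014 and 0.044 m and x of pricking_iron in the frame of empty_rack between 0.015 and 0.043 m) or (x of rest_pricking_iron in the frame of full_rack between 0.072 and 0.102 m and x of pricking_iron in the frame of empty_rack between 0.073 and 0.101 m)) and y of pricking_iron in the frame of empty_rack between -0.069 and -0.041 m and z of pricking_iron in the frame of empty_rack between 0.024 and 0.04 m and y of empty_rack in the frame of pricking_iron above 0.02 m and angle between pricking_iron's own y axis and vertical between 1.441 and 1.701 rad and ((x of rest_awl in the frame of full_rack between -0.102 and -0.072 m and x of awl in the frame of empty_rack between -0.101 and -0.073 m) or (x of rest_awl in the frame of full_rack between -0.044 and -0.014 m and x of awl in the frame of empty_rack between -0.043 and -0.015 m) or (x of rest_awl in the frame of full_rack between 0.014 and 0.044 m and x of awl in the frame of empty_rack between 0.015 and 0.043 m) or (x of rest_awl in the frame of full_rack between 0.072 and 0.102 m and x of awl in the frame of empty_rack between 0.073 and 0.101 m)) and y of awl in the frame of empty_rack between -0.072 and -0.044 m and z of awl in the frame of empty_rack between 0.024 and 0.04 m and y of empty_rack in the frame of awl above 0.02 m and angle between awl's own y axis and vertical between 1.441 and 1.701 rad); the robot touches nothing.
It fails at once if the edge beveller was let fall instead of being set down (falling free faster than 0.6 m/s) (contact force between edge_beveller and the fingers below 0.02 N and linear speed of edge_beveller above 0.6 m/s).
It fails at once if the groover was let fall instead of being set down (falling free faster than 0.6 m/s) (contact force between groover and the fingers below 0.02 N and linear speed of groover above 0.6 m/s).
It fails at once if the pricking iron was let fall instead of being set down (falling free faster than 0.6 m/s) (contact force between pricking_iron and the fingers below 0.02 N and linear speed of pricking_iron above 0.6 m/s).
It fails at once if the awl was let fall instead of being set down (falling free faster than 0.6 m/s) (contact force between awl and the fingers below 0.02 N and linear speed of awl above 0.6 m/s).
It also fails if it takes over 144 s, if anything falls off the work surface, if the arm or the gripper's body presses on something with over 40 N, if the wrist force passes 120 N, or if a joint passes its speed limit or range.

## Working session

There is one attempt and no reset: what is moved stays moved. The work goes in short steps, Python scripts to look and compute and a shell command to move; the robot and the scene stay as the last step left them, time stands still between calls to the robot, and variables do not carry over. Pictures are saved under pics/ and viewed, at most 14 in all, crops included, and the job is handed in when it is done.

```bash
mkdir -p pics; cat > h.py <<'E'
import numpy as np,cv2
from station import status,optics,order,arm
def grab(n,f):
    d=optics.grab_frame(n); cv2.imwrite('pics/'+f,d['color'][:,:,::-1]); np.savez('pics/'+f[:-4],**{k:d[k] for k in('color','mtx','cam_to_world')}); return d
def load(f): return np.load('pics/'+f+'.npz')
def ray(d,u,v,fish=False):
    K=d['mtx'];T=d['cam_to_world'];x=(u-K[0,2])/K[0,0];y=(v-K[1,2])/K[1,1]
    if fish:
        r=np.hypot(x,y);c=np.array([x/r*np.sin(r),y/r*np.sin(r),np.cos(r)]) if r>1e-9 else np.array([0,0,1.])
    else: c=np.array([x,y,1.])
    return T[:3,3],T[:3,:3]@c
def pt(d,u,v,z,fish=False):
    o,r=ray(d,u,v,fish); return o+r*(z-o[2])/r[2]
E
python3 - <<'E'
from h import *
print(status.get_state(),arm.tip_reach)
for n in('scene','top','wrist'):
    d=grab(n,n+'0.png');print(n,d['mtx'].tolist(),d['cam_to_world'].round(3).tolist())
E
```

```text
{'t': 0.0, 'q': array([-8.67888945e-01,  3.59386987e-01,  1.10552442e-02, -3.52746576e-04,
       -1.22407457e+00, -2.88124062e-01]), 'qd': array([-0.00034682, -0.00116887,  0.00056923, -0.0009165 ,  0.00107639,
        0.00191913]), 'joint_efforts': array([-2.67394062e-04, -5.82719278e+01,  2.93058783e+01,  6.99735135e+00,
        6.84848113e-03, -1.91575682e-04]), 'eef_pos': array([ 0.27182757, -0.61734305,  0.23962055]), 'ee_rot': array([ 3.13995480e+00, -1.39595385e-04, -2.72692936e+00]), 'force': array([0.02819913, 0.40476183, 0.02237138]), 'moment': array([0.01782715, 0.02755367, 0.06421844]), 'gripper_force': 0.0, 'width': 0.08746825357849788} 0.014
scene [[476.2096877521447, 0.0, 319.48644675022064], [0.0, 476.2096877521447, 226.11331643988063], [0.0, 0.0, 1.0]] [[0.548, -0.53, 0.648, -0.119], [-0.837, -0.351, 0.42, -0.479], [0.005, -0.772, -0.635, 0.634], [0.0, 0.0, 0.0, 1.0]]
top [[519.1639133761129, 0.0, 315.4719520013079], [0.0, 519.1639133761129, 240.62176903279249], [0.0, 0.0, 1.0]] [[-0.003, -0.999, 0.051, 0.4], [-1.0, 0.003, 0.013, -0.098], [-0.013, -0.051, -0.999, 1.231], [0.0, 0.0, 0.0, 1.0]]
wrist [[371.64829954431775, 0.0, 321.6425823373495], [0.0, 371.64829954431775, 239.91806354978777], [0.0, 0.0, 1.0]] [[-0.402, 0.882, 0.245, 0.205], [0.916, 0.386, 0.111, -0.646], [0.003, 0.269, -0.963, 0.383], [0.0, 0.0, 0.0, 1.0]]
```

View pics/top0.png

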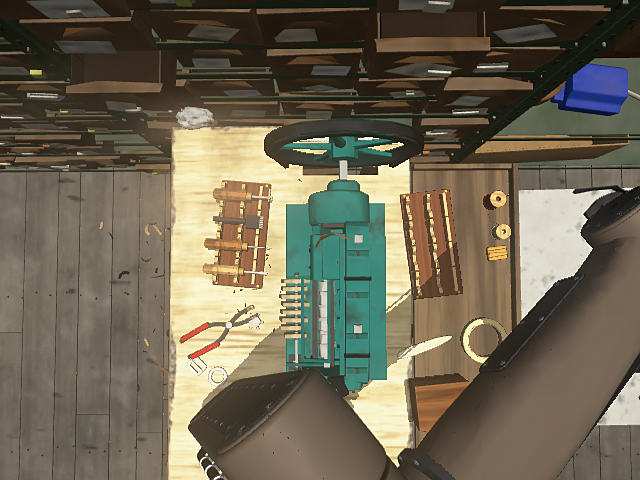

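View pics/wrist0.png

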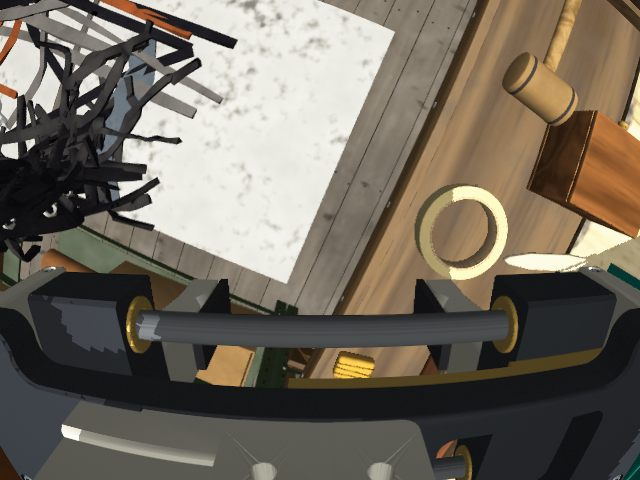

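The top view shows the full rack around (240,235), the empty rack around (432,245), and the machine between them with its flywheel at (343,145). I'll enlarge both racks.

```bash
python3 - <<'E'
from h import *
d=load('top0');c=d['color'][:,:,::-1]
a=c[170:300,190:290];b=c[180:310,385:485]
cv2.imwrite('pics/crop0.png',cv2.resize(np.hstack([a,b]),None,fx=4,fy=4,interpolation=cv2.INTER_CUBIC))
E
```

```text
(no output)
```

View pics/crop0.png

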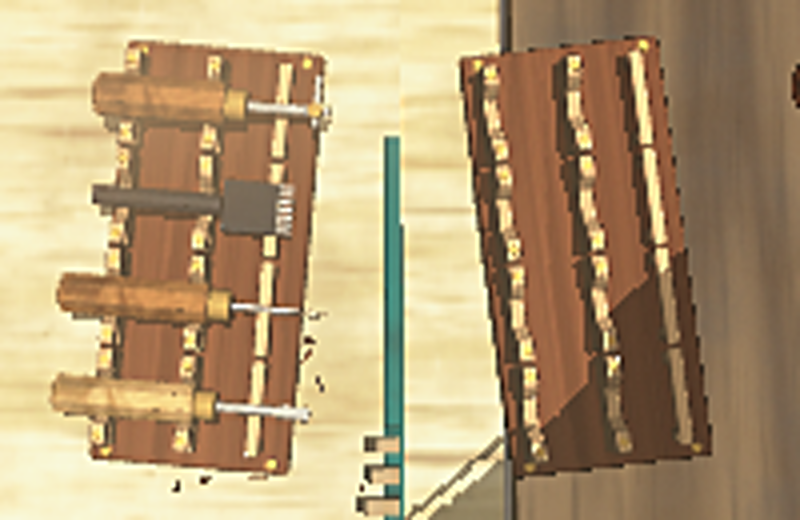

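Crop: from far to near the tools are groover, pricking iron, awl and beveller. The board corners are visible in both halves.

```bash
cat >> h.py <<'E'
def rackframe(P): # P TL,TR,BR,BL world xy (far-left,far-right,near-right,near-left)
    TL,TR,BR,BL=[np.array(p)[:2] for p in P]
    ex=(TL-BL)+(TR-BR);ex/=np.linalg.norm(ex);ey=np.array([-ex[1],ex[0]])
    c=(TL+TR+BR+BL)/4
    return c+ey*.059,ex,ey,(np.linalg.norm(TL-BL),np.linalg.norm(TR-BR),np.linalg.norm(TL-TR),np.linalg.norm(BL-BR))
E
python3 - <<'E'
from h import *
d=load('top0')
for n,px in(('full',[(222.5,180),(271.5,183.75),(262.5,288.5),(212.5,284.5)]),('empty',[(400,194.25),(449.2,189),(462.5,294),(413,299)])):
    P=[pt(d,u,v,.010) for u,v in px]
    o,ex,ey,s=rackframe(P);print(n,o.round(4),'yaw',np.arctan2(ex[1],ex[0]).round(4),np.round(s,4))
    for x in(-.087,-.029,.029,.087):
        print('  origin/home',(o+ex*x-ey*.058).round(4),'grip',(o+ex*x-ey*.035).round(4), np.hypot(*(o+ex*x-ey*.035)).round(3))
E
```

```text
full [0.4834 0.1499] yaw -0.0862 [0.2484 0.2484 0.1169 0.1182]
  origin/home [0.3917 0.0996] grip [0.3937 0.1225] 0.412
  origin/home [0.4495 0.0946] grip [0.4515 0.1175] 0.467
  origin/home [0.5073 0.0896] grip [0.5093 0.1125] 0.522
  origin/home [0.5651 0.0846] grip [0.5671 0.1075] 0.577
empty [ 0.447  -0.2947] yaw 0.1105 [0.2479 0.2483 0.1166 0.116 ]
  origin/home [ 0.367 -0.362] grip [ 0.3644 -0.3391] 0.498
  origin/home [ 0.4246 -0.3556] grip [ 0.4221 -0.3327] 0.537
  origin/home [ 0.4823 -0.3492] grip [ 0.4797 -0.3263] 0.58
  origin/home [ 0.5399 -0.3428] grip [ 0.5374 -0.3199] 0.625
```

Both racks measure 248 x 117 mm against 250 x 118 mm, so the frames are good. Next I'll check where the tools lie and compute the first move, to the groover, which is the farthest.

```bash
cat >> h.py <<'E'
from scipy.spatial.transform import Rotation as Ro
FULL=(np.array([.4834,.1499]),-.0862); EMPTY=(np.array([.4470,-.2947]),.1105)
def rk(r,x,y):
    o,a=r;return o+x*np.array([np.cos(a),np.sin(a)])+y*np.array([-np.sin(a),np.cos(a)])
def inr(r,p):
    o,a=r;e=np.array(p)[:2]-o;return np.array([e@[np.cos(a),np.sin(a)],e@[-np.sin(a),np.cos(a)]])
def go(xy,z,a=None):
    s=status.get_state();R=Ro.from_euler('xyz',s['ee_rot'])
    sh=R.inv().apply(np.r_[xy,z]-s['eef_pos'])*1000
    y=s['ee_rot'][2];t=0 if a is None else -((a-np.pi/2-y+np.pi)%(2*np.pi)-np.pi)
    print('shift',sh.round(1),'turn',round(t,3),'|',s['eef_pos'].round(4),s['ee_rot'].round(4),'t',round(s['t'],2))
E
python3 - <<'E'
from h import *
d=load('top0')
for n,pts in dict(bev=[(52,390),(215,406),(303,413)],awl=[(58,292),(229,307),(305,313)],prick=[(93,193),(220,205),(290,210)],groo=[(93,93),(247,106),(325,112)]).items():
    print(n,*[(inr(FULL,pt(d,190+u/4,170+v/4,.041))*1000).round(0) for u,v in pts])
go(rk(FULL,.087,-.035),.42,FULL[1])
E
```

```text
bev [-86.  19.] [-87. -75.] [ -87. -126.]
awl [-30.  21.] [-30. -78.] [ -30. -122.]
prick [29.  6.] [ 28. -68.] [  29. -108.]
groo [87. 12.] [ 87. -78.] [  87. -123.]
shift [-562.3  544.8 -179.5] turn -1.07 | [ 0.2719 -0.6174  0.2399] [ 3.1404e+00 -1.0000e-04 -2.7269e+00] t 0.15
```

```bash
python3 -m jog '[[0,[0,0,-60],0],[0,[0,0,-120],0],[0,[0,0,-180],0],[0,[0,0,-180],0],[0,[-562,545,-180],-1.07],[0,[-562,545,-180],-1.07],[0,[-562,545,-180],-1.07],[0,[-562,545,-180],-1.07],[0,[-562,545,-180],-1.07],[0,[-562,545,-180],-1.07],[0,[-562,545,-180],-1.07],[0,[-562,545,-180],-1.07],[0,[-562,545,-180],-1.07],[0,[-562,545,-180],-1.07],[0,[-562,545,-180],-1.07],[0,[-562,545,-180],-1.07],[0,[-562,545,-180],-1.07],[0,[-562,545,-180],-1.07],[0,[-562,545,-180],-1.07],[0,[-562,545,-180],-1.07]]' 30
python3 -c "
from h import *
go(rk(FULL,.087,-.035),.2,FULL[1])"
```

```text
t: 2.65
eef_pos: [0.5664, 0.1067, 0.4208]
ee_rot: [-3.141, 0.0, -1.658]
force: [-0.1, 0.1, -0.2]
width: 0.0437
gripper_force: 0.0
shift [ -0.9  -0.5 220.8] turn -0.001 | [0.5664 0.1067 0.4208] [-3.1413e+00  2.0000e-04 -1.6577e+00] t 2.65
```

```bash
python3 -m jog '[[-0.1,[0,0,60],0],[-0.1,[0,0,120],0],[-0.1,[0,0,180],0],[-0.1,[-1,0,240],0],[-0.1,[-1,0,260],0],[-0.1,[-1,0,260],0],[-0.1,[-1,0,260],0]]'
python3 -c "
from h import *
d=grab('wrist','wrist1.png');print(d['cam_to_world'].round(3).tolist())
go(rk(FULL,.087,-.035),.1,FULL[1])"
```

```text
t: 3.52
eef_pos: [0.5677, 0.1084, 0.1622]
ee_rot: [-3.139, 0.001, -1.657]
force: [-0.1, -0.2, 0.1]
width: 0.0394
gripper_force: 0.0
[[-0.996, 0.084, 0.024, 0.561], [0.087, 0.959, 0.271, 0.037], [-0.0, 0.272, -0.962, 0.306], [0.0, 0.0, 0.0, 1.0]]
shift [ 1.2  0.8 62.4] turn -0.0 | [0.5678 0.1086 0.1625] [-3.1389e+00  1.4000e-03 -1.6570e+00] t 3.58
```

View pics/wrist1.png

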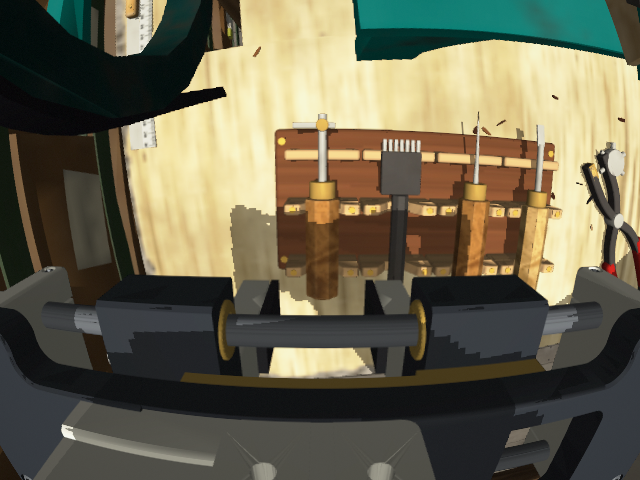

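The wrist view looks down the row. The groover's handle axis is at u≈322, midway between the fingers (262 and 378), its handle runs from (323,182) to (321,298), and the board corners are at (277,130) and (555,144).

```bash
python3 - <<'E'
from h import *
d=load('wrist1')
f=lambda u,v,z:(inr(FULL,pt(d,u,v,z,True))*1000).round(1)
print('corners TR(125,-118), TL(125,0), BR(-125,-118)',f(277,130,.01),f(276,268,.01),f(555,144,.01))
print('groover handle front(-67)/end(8)',f(323,182,.042),f(321,298,.042))
print('saddle -59, -11 tops',f(363,209,.044),f(354,268,.044),'iron head -113/-72, shank x',f(401,152,.036),f(400,194,.036))
print('awl, bev front',f(477,184,.042),f(537,192,.042))
E
```

```text
corners TR(125,-118), TL(125,0), BR(-125,-118) [ 122.7 -112.3] [126.5   2.6] [-123.6 -112.1]
groover handle front(-67)/end(8) [ 86.6 -74.2] [88.1 15.7]
saddle -59, -11 tops [ 57.8 -54.9] [63.3 -9.9] iron head -113/-72, shank x [ 29.5 -96.3] [ 29.3 -65. ]
awl, bev front [-29.9 -75.1] [-85.9 -71.2]
```

```bash
sed -i 's/^FULL=.*/FULL=(np.array([.4837,.1529]),-.0862); EMPTY=(np.array([.4470,-.2947]),.1105)/' h.py; python3 -c "
from h import *
go(rk(FULL,.087,-.035),.037,FULL[1])"
```

```text
shift [ -1.8   0.9 125.5] turn -0.0 | [0.5678 0.1086 0.1625] [-3.1389e+00  1.4000e-03 -1.6570e+00] t 3.58
```

```bash
python3 -m jog '[[-0.1,[-2,1,40],0],[-0.1,[-2,1,80],0],[-0.1,[-2,1,105],0],[-0.1,[-2,1,125],0],[-0.1,[-2,1,125],0],[-0.1,[-2,1,125],0],[-1,[-2,1,125],0],[-1,[-2,1,125],0],[-1,[-2,1,125],0],[-1,[-2,1,125],0],[-1,[-2,1,125],0],[-1,[-2,1,125],0]]' 30
```

```text
t: 5.08
eef_pos: [0.5678, 0.1113, 0.0368]
ee_rot: [-3.138, 0.001, -1.656]
force: [5.1, -1.1, 5.2]
width: 0.0238
gripper_force: 30.0
```

The groover is gripped at 23.8 mm. Lifting it.

```bash
python3 -m jog '[[-1,[0,0,-15],0],[-1,[0,0,-50],0],[-1,[0,0,-100],0],[-1,[0,0,-160],0],[-1,[0,0,-220],0],[-1,[0,0,-280],0],[-1,[0,0,-340],0],[-1,[0,0,-370],0],[-1,[0,0,-370],0],[-1,[0,0,-370],0]]'
python3 -c "
from h import *
go(rk(EMPTY,.087,-.035),.4,EMPTY[1])"
```

```text
t: 6.32
eef_pos: [0.5649, 0.1105, 0.4044]
ee_rot: [3.139, -0.0, -1.657]
force: [-0.5, 0.1, -0.8]
width: 0.0233
gripper_force: 30.0
shift [431.2  -9.5   4.6] turn -0.196 | [0.5649 0.1105 0.4044] [ 3.1390e+00 -5.0000e-04 -1.6567e+00] t 6.33
```

```bash
python3 -m jog '[[-1,[50,-1,-10],-0.03],[-1,[100,-2,-10],-0.06],[-1,[150,-4,-10],-0.1],[-1,[200,-5,-10],-0.13],[-1,[250,-6,-10],-0.16],[-1,[300,-7,-10],-0.196],[-1,[350,-8,-10],-0.196],[-1,[400,-9,-10],-0.196],[-1,[431,-10,-10],-0.196],[-1,[431,-10,-10],-0.196],[-1,[431,-10,-10],-0.196],[-1,[431,-10,40],-0.196],[-1,[431,-10,100],-0.196],[-1,[431,-10,160],-0.196],[-1,[431,-10,215],-0.196],[-1,[431,-10,255],-0.196],[-1,[431,-10,255],-0.196],[-1,[431,-10,255],-0.196]]'
python3 -c "
from h import *
d=grab('wrist','wrist2.png')
go(rk(EMPTY,.087,-.035),.038,EMPTY[1])"
```

```text
t: 8.57
eef_pos: [0.5332, -0.3175, 0.1473]
ee_rot: [3.13, 0.005, -1.46]
force: [-13.2, -1.8, -5.3]
width: 0.0237
gripper_force: 30.0
shift [  3.3  -5.  109.4] turn -0.0 | [ 0.5333 -0.3176  0.1475] [ 3.1302  0.0048 -1.4604] t 8.62
```

View pics/wrist2.png

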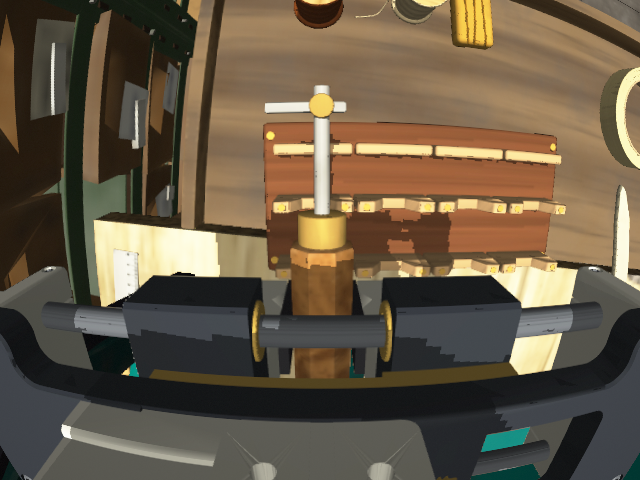

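The force reads -13 N in x and the TCP is 5 mm short, so the hand is touching something on its +x side. I'll look from outside before going on.

```bash
python3 - <<'E'
from h import *
s=grab('scene','scene2.png')['color'];t=grab('top','top2.png')['color']
a=cv2.resize(s[:,:,::-1],None,fx=.625,fy=.625);b=t[90:340,250:530][:,:,::-1]
b=cv2.resize(b,(336,300));cv2.imwrite('pics/c2.png',np.hstack([a,b]))
E
```

```text
(no output)
```

View pics/c2.png

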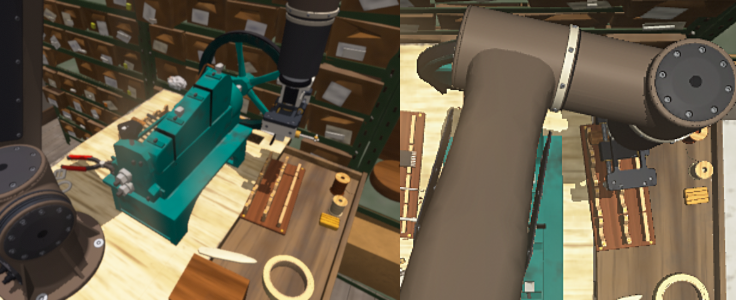

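```bash
P='from station import status;s=status.get_state();print(s["eef_pos"].round(4),s["ee_rot"].round(3),s["force"].round(1),s["moment"].round(2),s["q"].round(2))'
python3 -c "$P"
python3 -m jog '[[-1,[0,0,-15],0],[-1,[0,0,-30],0],[-1,[0,0,-30],0],[-1,[0,0,-30],0]]' >/dev/null; python3 -c "$P"
python3 -m jog '[[-1,[0,0,-15],0],[-1,[0,0,-30],0],[-1,[0,0,-30],0],[-1,[0,0,-30],0]]' >/dev/null; python3 -c "$P"
python3 -m jog '[[-1,[0,0,-15],0],[-1,[0,0,-30],0],[-1,[0,0,-30],0],[-1,[0,0,-30],0]]' >/dev/null; python3 -c "$P"
```

```text
[ 0.5333 -0.3176  0.1477] [ 3.131  0.005 -1.461] [-13.6  -1.   -4.8] [-0.45  4.09  0.33] [-0.22  0.35 -0.23 -0.   -1.01  0.33]
[ 0.5382 -0.3189  0.1807] [ 3.141  0.    -1.46 ] [-5.7  0.6  3. ] [0.05 1.64 0.34] [-0.22  0.32 -0.18 -0.   -1.07  0.33]
[ 0.5391 -0.3195  0.2106] [-3.141  0.    -1.461] [ 0.3 -0.3 -1. ] [-0.03  0.2   0.05] [-0.22  0.3  -0.14 -0.   -1.13  0.33]
[ 0.5388 -0.3196  0.2405] [-3.141  0.    -1.461] [-0.1 -0.4 -0.1] [-0.    0.13  0.02] [-0.22  0.28 -0.1  -0.   -1.19  0.33]
```

```bash
python3 - <<'E'
from h import *
d=load('top0');c=d['color'][:,:,::-1]
w=load('wrist2')['color'][:,:,::-1]
a=cv2.resize(c[90:240,250:470],None,fx=2.6,fy=2.6,interpolation=cv2.INTER_CUBIC)
cv2.imwrite('pics/c3.png',a)
for z in(.1,.17,.25,.34): print(z,pt(d,422,150,z).round(3),pt(d,343,120,z).round(3),pt(d,265,150,z).round(3),pt(d,343,168,z).round(3))
E
```

```text
0.1 [ 0.656 -0.317  0.1  ] [ 0.724 -0.144  0.1  ] [0.658 0.028 0.1  ] [ 0.617 -0.144  0.1  ]
0.17 [ 0.64  -0.304  0.17 ] [ 0.704 -0.142  0.17 ] [0.642 0.02  0.17 ] [ 0.603 -0.141  0.17 ]
0.25 [ 0.622 -0.288  0.25 ] [ 0.681 -0.138  0.25 ] [0.624 0.011 0.25 ] [ 0.588 -0.138  0.25 ]
0.34 [ 0.602 -0.271  0.34 ] [ 0.655 -0.135  0.34 ] [0.603 0.001 0.34 ] [ 0.571 -0.134  0.34 ]
```

View pics/c3.png

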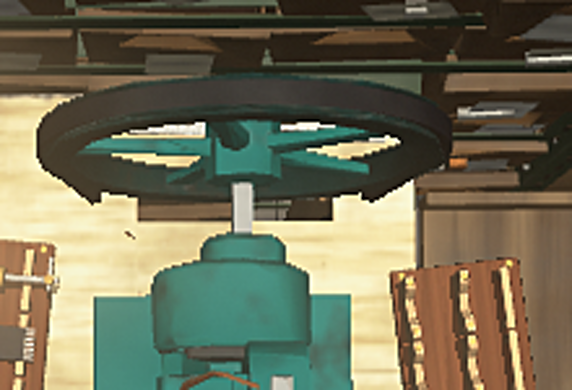

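The hand's +x corner is touching the flywheel rim, which spans x≈0.61-0.65 and reaches y≈-0.29. At TCP z≥0.21 it's clear. I'll check the empty rack's frame in the wrist view taken there.

```bash
python3 - <<'E'
from h import *
d=load('wrist2')
f=lambda u,v,z:(inr(EMPTY,pt(d,u,v,z,True))*1000).round(1)
print('TR(125,-118) BR(-125,-118)',f(264,124,.01),f(556,138,.01),'TL(125,0)',f(268,266,.01))
print('bar -98?',f(315,150,.044), 'saddle -59 far end x 115, near end -115',f(276,206,.044),f(565,209,.044), '-11',f(270,267,.044),f(558,267,.044))
E
python3 -c "
from h import *
d=grab('wrist','wrist3.png')
go(rk(EMPTY,.087,-.035),.12,EMPTY[1])"
python3 - <<'E'
import cv2
cv2.imwrite('pics/c4.png',cv2.resize(cv2.imread('pics/wrist3.png')[60:320,220:600],None,fx=2,fy=2,interpolation=cv2.INTER_CUBIC))
E
```

```text
TR(125,-118) BR(-125,-118) [ 124.6 -114.3] [-121.5 -114.8] TL(125,0) [124.9  -2.3]
bar -98? [ 86.4 -95.3] saddle -59 far end x 115, near end -115 [112.9 -57.8] [-112.2  -58.4] -11 [118.7 -13.9] [-114.7   -9.3]
shift [  0.3   1.3 120.2] turn -0.001 | [ 0.5387 -0.3195  0.2402] [ 3.1412e+00  5.0000e-04 -1.4609e+00] t 10.28
```

View pics/c4.png

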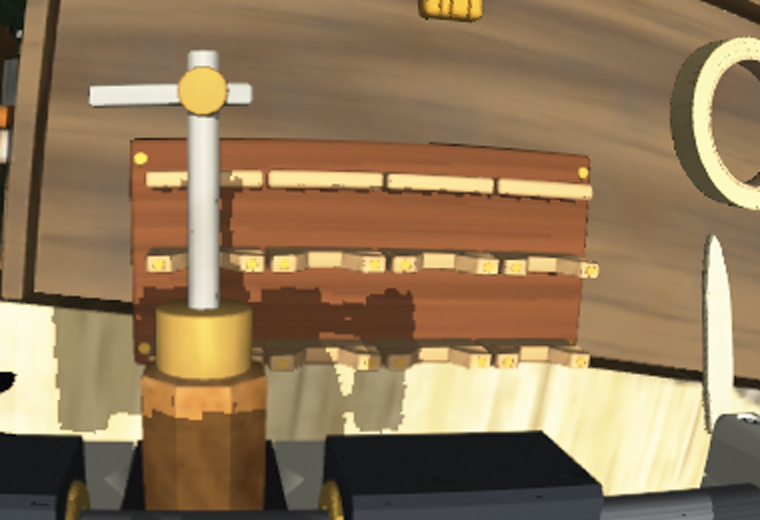

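```bash
python3 - <<'E'
from h import *
d=load('wrist3');s=status.get_state();c=s['eef_pos'][:2]
# crop->full: u/2+220, v/2+60 ; distances ahead of the hand centre along the tool
ey=np.array([-np.sin(.1105),np.cos(.1105)])
for n,u,v,z in(('ferrule front',205,307,.245),('wood/ferrule',205,378,.25),('crossbar',203,92,.245),('tip',203,51,.245)):
    p=pt(d,u/2+220,v/2+60,z,True)[:2]-c; print(n,(p@ey*1000).round(1),'tool y',(p@ey*1000+23).round(1))
E
```

```text
ferrule front -43.0 tool y -20.0
wood/ferrule -30.4 tool y -7.4
crossbar -83.7 tool y -60.7
tip -91.5 tool y -68.5
```

The tip sits at tool y = -68.5 mm, so the grip is true at +23. The rest allows several mm, so I'll go 6 mm to -y, 4 mm short in x and 0.05 rad turned away from the wheel, and test.

```bash
python3 -c "
from h import *
go(rk(EMPTY,.083,-.041),.145,EMPTY[1]-.05)"

```

```text
shift [ 6.3  5.3 95.2] turn 0.049 | [ 0.5387 -0.3195  0.2402] [ 3.1412e+00  5.0000e-04 -1.4609e+00] t 10.28
```

```bash
python3 -m jog '[[-1,[6,5,0],0.05],[-1,[6,5,30],0.05],[-1,[6,5,60],0.05],[-1,[6,5,95],0.05],[-1,[6,5,95],0.05],[-1,[6,5,95],0.05],[-1,[6,5,95],0.05]]'
python3 -c "
from h import *
print(status.get_state()['moment'])
go(rk(EMPTY,.083,-.041),.09,EMPTY[1]-.05)"

```

```text
t: 11.15
eef_pos: [0.5335, -0.3262, 0.1464]
ee_rot: [3.14, 0.0, -1.511]
force: [-6.0, -0.3, -2.5]
width: 0.0232
gripper_force: 30.0
[-0.13509573  1.74280315  0.20025135]
shift [ 0.1 -0.6 56.4] turn -0.001 | [ 0.5335 -0.3262  0.1464] [ 3.1397e+00  4.0000e-04 -1.5108e+00] t 11.15
```

The x limit hasn't moved with y or yaw, so the contact isn't the hand corner I assumed. I'll back up to clear it and look at the arm itself more closely.

```bash
python3 - <<'E'
from h import *
s=load('scene2')['color'][:,:,::-1];t=load('top2')['color'][:,:,::-1]
a=cv2.resize(s[0:300,290:560],(400,444));b=cv2.resize(t[60:310,220:445],(400,444))
cv2.imwrite('pics/c5.png',np.hstack([a,b]))
print(status.get_state()['joint_efforts'].round(2))
E
python3 -m jog '[[-1,[0,0,-30],0],[-1,[0,0,-75],0],[-1,[0,0,-75],0],[-1,[0,0,-75],0]]'
python3 -c "
from h import *
print(status.get_state()['joint_efforts'].round(2))"
```

```text
[  1.57 -55.8   29.95   6.64   1.61  -0.2 ]
t: 11.65
eef_pos: [0.5351, -0.3262, 0.222]
ee_rot: [-3.139, -0.001, -1.511]
force: [0.8, 0.0, -0.8]
width: 0.0236
gripper_force: 30.0
[ 1.000e-02 -5.412e+01  2.993e+01  7.180e+00  7.000e-02  0.000e+00]
```

View pics/c5.png

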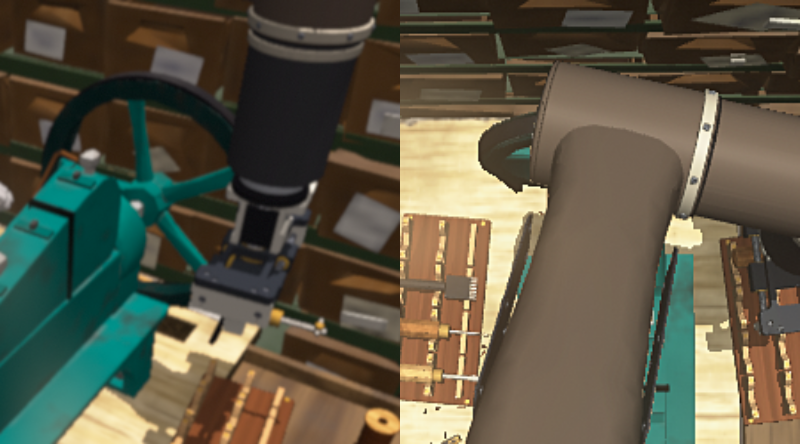

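All signs point to the hand's end face against the flat side of the wheel at x≈0.625. It overlaps about 5 mm at the nominal grip. The notch centres the handle, so I'll come down 6 mm short in x and watch the force.

```bash
python3 -c "
from h import *
go(rk(EMPTY,.081,-.039),.12,EMPTY[1])"

```

```text
shift [ -1.9   3.5 102. ] turn -0.05 | [ 0.5351 -0.3262  0.222 ] [-3.1390e+00 -6.0000e-04 -1.5108e+00] t 11.65
```

```bash
P='from station import status;s=status.get_state();print(s["eef_pos"].round(4),s["ee_rot"].round(3),s["force"].round(1),s["moment"].round(2))'
python3 -m jog '[[-1,[-2,4,0],-0.05],[-1,[-2,4,40],-0.05],[-1,[-2,4,75],-0.05],[-1,[-2,4,75],-0.05],[-1,[-2,4,75],-0.05]]' >/dev/null; python3 -c "$P"
python3 -m jog '[[-1,[0,0,15],0],[-1,[0,0,27],0],[-1,[0,0,27],0],[-1,[0,0,27],0]]' >/dev/null; python3 -c "$P"
```

```text
[ 0.5311 -0.3248  0.1466] [-3.141e+00 -1.000e-03 -1.460e+00] [-0.1 -0.2  0.4] [-0.03  0.01  0.04]
[ 0.5306 -0.3245  0.1187] [ 3.142 -0.    -1.461] [-0.5 -0.2  0.4] [ 0.05  0.01 -0.04]
```

It's clear at x = 0.531. Continuing down.

```bash
P='from station import status;s=status.get_state();print(s["eef_pos"].round(4),s["ee_rot"].round(3),s["force"].round(1),s["moment"].round(2))
from h import *;print(inr(EMPTY,s["eef_pos"]))'
python3 -m jog '[[-1,[0,0,15],0],[-1,[0,0,30],0],[-1,[0,0,45],0],[-1,[0,0,45],0],[-1,[0,0,45],0]]' >/dev/null; python3 -c "$P"
python3 -m jog '[[-1,[0,0,10],0],[-1,[0,0,20],0],[-1,[0,0,26],0],[-1,[0,0,26],0],[-1,[0,0,26],0]]' >/dev/null; python3 -c "$P"
```

```text
[ 0.5307 -0.3246  0.0736] [ 3.141 -0.    -1.461] [ 0.2  0.3 -0.2] [-0.04  0.13 -0.01]
[ 0.07985261 -0.03891542]
[ 0.5304 -0.3244  0.0475] [ 3.141  0.    -1.461] [ 0.3  0.6 -0.2] [0.03 0.08 0.02]
[ 0.0795905  -0.03870766]
```

```bash
P='from station import status;s=status.get_state();print(s["eef_pos"].round(4),s["ee_rot"].round(3),s["force"].round(1),s["moment"].round(2))
from h import *;print(inr(EMPTY,s["eef_pos"]))'
python3 -m jog '[[-1,[0,-3,0],0],[-1,[0,-3,0],0],[-1,[0,-3,0],0]]' >/dev/null; python3 -c "$P"
python3 -m jog '[[-1,[0,-2,0],0],[-1,[0,-2,4],0],[-1,[0,-2,4],0],[-1,[0,-2,4],0]]' >/dev/null; python3 -c "$P"
```

```text
[ 0.5334 -0.3241  0.0476] [ 3.142  0.    -1.461] [ 0.2 -0.3 -1.3] [0.03 0.06 0.03]
[ 0.08265238 -0.03871724]
[ 0.5347 -0.3238  0.0431] [ 3.140e+00  1.000e-03 -1.461e+00] [-3.4 -0.8 -1.8] [-0.23  1.13  0.08]
[ 0.08400935 -0.03855455]
```

Only 3 mm off centre with 3 N on the hand, which is acceptable. I'll lower to the seat.

```bash
P='from station import status;s=status.get_state();print(s["eef_pos"].round(4),s["ee_rot"].round(3),s["force"].round(1),s["moment"].round(2))
from h import *;print(inr(EMPTY,s["eef_pos"]))'
python3 -m jog '[[-1,[0,0,2],0],[-1,[0,0,4],0],[-1,[0,0,4],0],[-1,[0,0,4],0]]' >/dev/null; python3 -c "$P"
python3 -m jog '[[-1,[0,0,1],0],[-1,[0,0,2],0],[-1,[0,0,2],0]]' >/dev/null; python3 -c "$P"
```

```text
[ 0.5357 -0.3242  0.041 ] [-3.14e+00 -1.00e-03 -1.46e+00] [-9.6  1.2  8.1] [0.56 1.45 0.62]
[ 0.08495094 -0.03910649]
[ 0.5362 -0.3243  0.0401] [-3.139e+00 -2.000e-03 -1.459e+00] [-11.5   2.1  17. ] [1.22 1.9  0.76]
[ 0.08535376 -0.03929845]
```

The tool is seated on the notch (17 N up). Release.

```bash
P='from station import status;s=status.get_state();print(s["eef_pos"].round(4),s["force"].round(1),s["gripper_force"],s["width"],s["t"])'
python3 -m jog '[[-0.4,[0,0,0],0],[-0.3,[0,0,0],0],[-0.2,[0,0,0],0],[-0.1,[0,0,0],0],[-0.1,[0,0,0],0],[-0.1,[0,3,0],0]]' 20 >/dev/null; python3 -c "$P"
python3 -m jog '[[-0.1,[0,4,-10],0],[-0.1,[0,4,-40],0],[-0.1,[0,4,-80],0],[-0.1,[0,6,-140],0],[-0.1,[0,6,-200],0],[-0.1,[0,6,-200],0],[-0.1,[0,6,-200],0]]' >/dev/null; python3 -c "$P
from h import *;d=grab('wrist','wrist6.png')
go(rk(FULL,.029,-.035),.4,FULL[1])
import cv2
cv2.imwrite('pics/c6.png',cv2.resize(d['color'][60:320,200:600,::-1],None,fx=2,fy=2))"
```

```text
[ 0.5335 -0.3243  0.0377] [-0.6  0.7  0.3] 0.0 0.039321257185195864 16.525
[ 0.5265 -0.3247  0.2383] [ 0.7  0.4 -0.5] 0.0 0.03940904062143126 17.4
shift [-439.3  -31.8 -162.6] turn 0.196 | [ 0.5261 -0.3245  0.2372] [ 3.1415e+00  5.0000e-04 -1.4609e+00] t 17.45
```

View pics/c6.png

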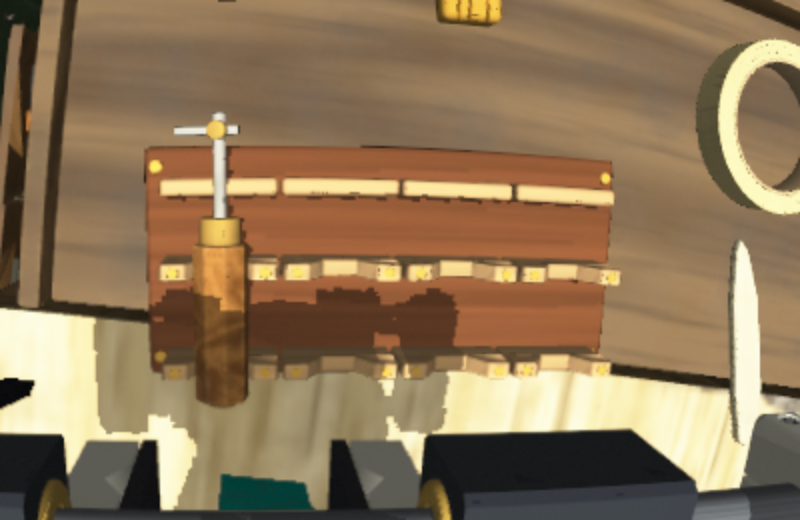

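The groover lies straight in the farthest rest. Next is the pricking iron.

```bash
python3 -m jog '[[-0.1,[0,0,-60],0],[-0.1,[0,-5,-120],0],[-0.1,[-50,-10,-163],0.06],[-0.1,[-439,-32,-163],0.196],[-0.1,[-439,-32,-163],0.196],[-0.1,[-439,-32,-163],0.196],[-0.1,[-439,-32,-163],0.196],[-0.1,[-439,-32,-163],0.196],[-0.1,[-439,-32,-163],0.196],[-0.1,[-439,-32,-163],0.196],[-0.1,[-439,-32,-163],0.196],[-0.1,[-439,-32,-163],0.196],[-0.1,[-439,-32,-100],0.196],[-0.1,[-439,-32,-40],0.196],[-0.1,[-439,-32,20],0.196],[-0.1,[-439,-32,80],0.196],[-0.1,[-439,-32,100],0.196],[-0.1,[-439,-32,100],0.196],[-0.1,[-439,-32,100],0.196]]'
python3 -c "
from h import *
go(rk(FULL,.029,-.035),.032,FULL[1])"
```

```text
t: 19.82
eef_pos: [0.5111, 0.1146, 0.1388]
ee_rot: [-3.14, 0.001, -1.658]
force: [0.1, -0.5, 0.1]
width: 0.0394
gripper_force: 0.0
shift [ -0.7   1.8 106.8] turn -0.001 | [0.5111 0.1146 0.1388] [-3.1400e+00  7.0000e-04 -1.6577e+00] t 19.82
```

```bash
python3 -m jog '[[-0.1,[-1,1.5,40],0],[-0.1,[-1,1.5,80],0],[-0.1,[-1,1.5,100],0],[-0.1,[-1,1.5,107],0],[-0.1,[-1,1.5,107],0],[-0.1,[-1,1.5,107],0],[-1,[-1,1.5,107],0],[-1,[-1,1.5,107],0],[-1,[-1,1.5,107],0],[-1,[-1,1.5,107],0],[-1,[-1,1.5,107],0],[-1,[-1,1.5,107],0],[-1,[-1,1.5,107],0]]' 35
```

```text
t: 21.45
eef_pos: [0.5089, 0.1162, 0.0307]
ee_rot: [-3.141, 0.0, -1.657]
force: [-1.3, 0.9, 3.9]
width: 0.0113
gripper_force: 35.0
```

```bash
python3 -m jog '[[-1,[0,0,-15],0],[-1,[0,0,-50],0],[-1,[0,0,-100],0],[-1,[0,0,-160],0],[-1,[0,0,-220],0],[-1,[0,0,-280],0],[-1,[0,0,-340],0],[-1,[0,0,-370],0],[-1,[0,0,-370],0]]'
python3 -c "
from h import *
go(rk(EMPTY,.029,-.035),.38,EMPTY[1])"
```

```text
t: 22.58
eef_pos: [0.5089, 0.1161, 0.4039]
ee_rot: [-3.138, 0.003, -1.657]
force: [-0.5, 0.8, -1.4]
width: 0.011
gripper_force: 35.0
shift [443.3  -8.8  22.6] turn -0.197 | [0.5089 0.1161 0.4039] [-3.1375e+00  2.9000e-03 -1.6568e+00] t 22.57
```

```bash
python3 -m jog '[[-1,[50,-1,0],-0.03],[-1,[100,-2,0],-0.06],[-1,[150,-4,0],-0.1],[-1,[200,-5,0],-0.13],[-1,[250,-6,0],-0.16],[-1,[300,-7,0],-0.197],[-1,[350,-8,0],-0.197],[-1,[400,-9,0],-0.197],[-1,[443,-9,0],-0.197],[-1,[443,-9,0],-0.197],[-1,[443,-9,50],-0.197],[-1,[443,-9,110],-0.197],[-1,[443,-9,170],-0.197],[-1,[443,-9,225],-0.197],[-1,[443,-9,265],-0.197],[-1,[443,-9,265],-0.197],[-1,[443,-9,265],-0.197]]'
python3 -c "
from h import *
d=grab('wrist','wrist7.png')
import cv2
cv2.imwrite('pics/c7.png',cv2.resize(d['color'][60:320,200:600,::-1],None,fx=2,fy=2))
go(rk(EMPTY,.029,-.035),.06,EMPTY[1])"
```

```text
t: 24.7
eef_pos: [0.4805, -0.3261, 0.1371]
ee_rot: [-3.14, -0.001, -1.459]
force: [0.1, -0.6, -0.9]
width: 0.0112
gripper_force: 35.0
shift [-0.2  1.4 77.7] turn 0.001 | [ 0.4809 -0.3262  0.1377] [-3.1391e+00 -1.5000e-03 -1.4591e+00] t 24.75
```

View pics/c7.png

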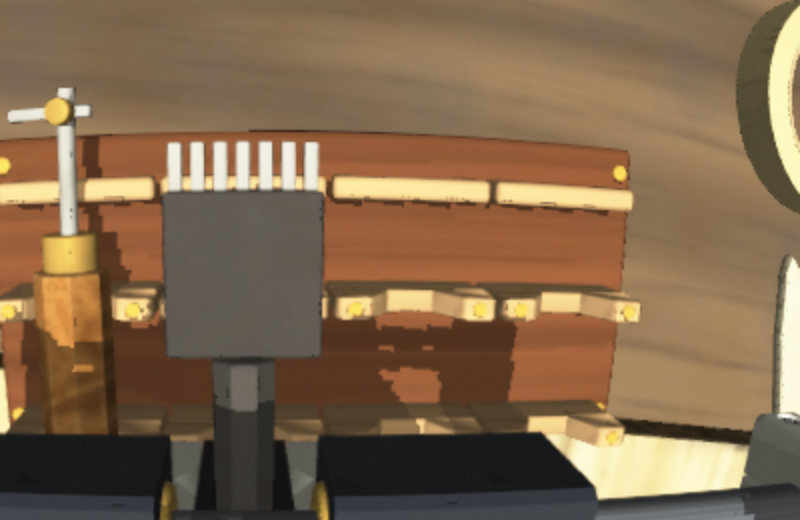

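The iron is straight in the grip over the second-farthest rest, with the groover next to it. I'll use the seated groover's axis and the notches to check the x of the frame.

```bash
python3 - <<'E'
from h import *
d=load('wrist6');f=lambda u,v,z:(inr(EMPTY,pt(d,u/2+200,v/2+60,z,True))*1000).round(1)
print('groover ferrule,end,shank,tip',f(221,232,.046),f(221,395,.042),f(219,190,.042),f(218,113,.042))
# saddle rows: edges between adjacent saddles (x=-58,0,58) at z=.044, row y=-59
print([f(u,v,.044) for u,v in((281,271),(404,271),(520,273))])
d=load('wrist7')
print('wrist7 gap 0,-58',[f(u,v,.044) for u,v in((330,308),(498,310))],'head centre x',f(244,275,.143),'teeth tip',f(244,142,.143),'shank/head',f(244,356,.143))
E
```

```text
groover ferrule,end,shank,tip [ 86.1 -75.6] [86.8  3.3] [ 87.  -94.5] [  87.3 -129.8]
[array([ 58.7, -57.3]), array([  1.1, -57.8]), array([-57.2, -58.1])]
wrist7 gap 0,-58 [array([  1.7, -57.4]), array([-56.3, -57.4])] head centre x [ 30.  -84.2] teeth tip [  30.  -109.1] shank/head [ 30.  -68.5]
```

```bash
P='from h import *;s=status.get_state();print(s["eef_pos"].round(4),s["ee_rot"].round(3),s["force"].round(1),inr(EMPTY,s["eef_pos"]));go(rk(EMPTY,.030,-.038),.032,EMPTY[1])'
python3 -m jog '[[-1,[3,0.5,25],0],[-1,[3,0.5,50],0],[-1,[3,0.5,75],0],[-1,[3,0.5,85],0],[-1,[3,0.5,85],0],[-1,[3,0.5,85],0]]' >/dev/null; python3 -c "$P"
```

```text
[ 0.4804 -0.3294  0.052 ] [-3.140e+00 -1.000e-03 -1.459e+00] [ 0.2  0.3 -0.8] [ 0.02941297 -0.03816517]
shift [-0.2 -0.5 20. ] turn 0.001 | [ 0.4804 -0.3294  0.052 ] [-3.1397e+00 -1.1000e-03 -1.4595e+00] t 25.5
```

```bash
P='from h import *;s=status.get_state();print(s["eef_pos"].round(4),s["ee_rot"].round(3),s["force"].round(1),s["moment"].round(2),inr(EMPTY,s["eef_pos"]))'
python3 -m jog '[[-1,[0,-0.5,5],0],[-1,[0,-0.5,10],0],[-1,[0,-0.5,14],0],[-1,[0,-0.5,17],0],[-1,[0,-0.5,17],0]]' >/dev/null; python3 -c "$P"
python3 -m jog '[[-1,[0,0,2],0],[-1,[0,0,4],0],[-1,[0,0,4],0]]' >/dev/null; python3 -c "$P"
```

```text
[ 0.4797 -0.3289  0.0332] [ 3.141  0.    -1.46 ] [-0.6  0.2 -0.1] [ 0.02  0.1  -0.04] [ 0.02876602 -0.03762475]
[ 0.4802 -0.3291  0.0307] [-3.141e+00 -1.000e-03 -1.459e+00] [-2.9  1.5  9.8] [ 0.94  1.07 -0.08] [ 0.02920485 -0.03781809]
```

It has bottomed at the same height as it was grasped. Release it and go for the awl.

```bash
python3 -m jog '[[-0.7,[0,0,-1],0],[-0.5,[0,0,-1],0],[-0.3,[0,0,-1],0],[-0.1,[0,0,-1],0],[-0.1,[0,0,-1],0],[-0.1,[0,0,-1],0],[-0.1,[0,0,-20],0],[-0.1,[0,0,-60],0],[-0.1,[0,0,-120],0],[-0.1,[0,0,-180],0],[-0.1,[0,0,-240],0],[-0.1,[0,0,-300],0],[-0.1,[0,0,-365],0],[-0.1,[0,0,-365],0],[-0.1,[0,0,-365],0]]' 20
python3 -c "
from h import *
grab('wrist','wrist8.png')
go(rk(FULL,-.029,-.035),.4,FULL[1])"
```

```text
t: 28.38
eef_pos: [0.4798, -0.3288, 0.3945]
ee_rot: [-3.141, 0.0, -1.46]
force: [-0.6, -0.4, -0.7]
width: 0.04
gripper_force: 0.0
shift [-449.5  -22.1   -6. ] turn 0.197 | [ 0.4796 -0.3287  0.3936] [ 3.1406e+00  1.1000e-03 -1.4598e+00] t 28.43
```

```bash
python3 -m jog '[[-0.1,[-60,-3,-6],0.03],[-0.1,[-449,-22,-6],0.197],[-0.1,[-449,-22,-6],0.197],[-0.1,[-449,-22,-6],0.197],[-0.1,[-449,-22,-6],0.197],[-0.1,[-449,-22,-6],0.197],[-0.1,[-449,-22,-6],0.197],[-0.1,[-449,-22,-6],0.197],[-0.1,[-449,-22,-6],0.197],[-0.1,[-449,-22,-6],0.197],[-0.1,[-449,-22,60],0.197],[-0.1,[-449,-22,120],0.197],[-0.1,[-449,-22,180],0.197],[-0.1,[-449,-22,240],0.197],[-0.1,[-449,-22,260],0.197],[-0.1,[-449,-22,260],0.197],[-0.1,[-449,-22,260],0.197]]'
python3 -c "
from h import *
go(rk(FULL,-.029,-.035),.0365,FULL[1])"
```

```text
t: 30.55
eef_pos: [0.453, 0.1194, 0.1357]
ee_rot: [-3.14, 0.001, -1.658]
force: [-0.2, 0.1, -0.2]
width: 0.0394
gripper_force: 0.0
shift [-1.   1.4 99.2] turn -0.001 | [0.453  0.1194 0.1357] [-3.1402e+00  8.0000e-04 -1.6577e+00] t 30.55
```

```bash
python3 -c "
from h import *
d=load('wrist8')
a=d['color'][100:340,200:500,::-1]
d=grab('wrist','wrist9.png');b=d['color'][100:340,200:500,::-1]
cv2.imwrite('pics/c8.png',np.hstack([cv2.resize(a,(400,320)),cv2.resize(b,(400,320))]))"
```

```text
(no output)
```

View pics/c8.png

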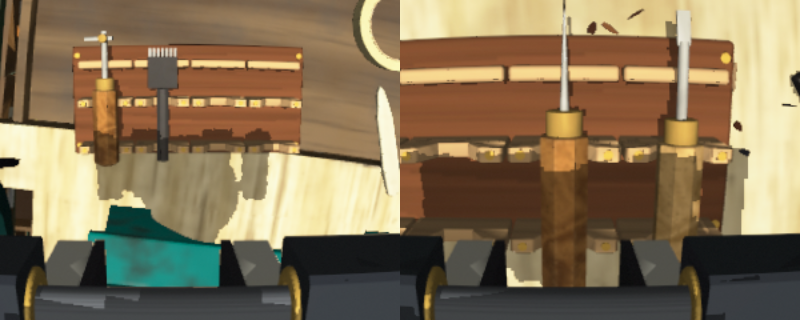

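The left half shows the groover and iron seated straight. In the right half the awl handle (u≈563) is centred between the jaws. Grasp it.

```bash
python3 -m jog '[[-0.1,[-1,1,40],0],[-0.1,[-1,1,75],0],[-0.1,[-1,1,92],0],[-0.1,[-1,1,99],0],[-0.1,[-1,1,99],0],[-0.1,[-1,1,99],0],[-1,[-1,1,99],0],[-1,[-1,1,99],0],[-1,[-1,1,99],0],[-1,[-1,1,99],0],[-1,[-1,1,99],0],[-1,[-1,1,99],0]]' 30
python3 -m jog '[[-1,[0,0,-15],0],[-1,[0,0,-50],0],[-1,[0,0,-100],0],[-1,[0,0,-160],0],[-1,[0,0,-220],0],[-1,[0,0,-280],0],[-1,[0,0,-340],0],[-1,[0,0,-365],0],[-1,[0,0,-365],0]]'
python3 -c "
from h import *
go(rk(EMPTY,-.028,-.035),.4,EMPTY[1])"
```

```text
t: 32.1
eef_pos: [0.4521, 0.1213, 0.0361]
ee_rot: [-3.14, 0.001, -1.656]
force: [4.0, 0.2, 5.6]
width: 0.0224
gripper_force: 30.0
t: 33.22
eef_pos: [0.451, 0.1209, 0.4017]
ee_rot: [-3.141, 0.002, -1.657]
force: [-0.1, -0.2, -0.6]
width: 0.0227
gripper_force: 30.0
shift [454.2 -11.    1. ] turn -0.196 | [0.451  0.1209 0.4017] [-3.1407e+00  1.6000e-03 -1.6567e+00] t 33.23
```

```bash
python3 -m jog '[[-1,[50,-1,0],-0.03],[-1,[100,-2,0],-0.06],[-1,[150,-4,0],-0.1],[-1,[200,-5,0],-0.13],[-1,[250,-6,0],-0.16],[-1,[300,-7,0],-0.196],[-1,[350,-8,0],-0.196],[-1,[400,-9,0],-0.196],[-1,[454,-11,0],-0.196],[-1,[454,-11,0],-0.196],[-1,[454,-11,50],-0.196],[-1,[454,-11,110],-0.196],[-1,[454,-11,170],-0.196],[-1,[454,-11,230],-0.196],[-1,[454,-11,290],-0.196],[-1,[454,-11,330],-0.196],[-1,[454,-11,330],-0.196],[-1,[454,-11,330],-0.196]]'
python3 -c "
from h import *
d=grab('wrist','wrist10.png')
go(rk(EMPTY,-.0285,-.035),.0365,EMPTY[1])"
```

```text
t: 35.48
eef_pos: [0.4237, -0.3324, 0.0716]
ee_rot: [-3.141, -0.0, -1.46]
force: [-0.2, 0.1, 1.0]
width: 0.0226
gripper_force: 30.0
shift [-0.3  1.7 35.7] turn 0.0 | [ 0.4242 -0.3327  0.0722] [-3.1397e+00 -1.2000e-03 -1.4601e+00] t 35.52
```

```bash
P='from h import *;s=status.get_state();print(s["eef_pos"].round(4),s["ee_rot"].round(3),s["force"].round(1),s["moment"].round(2),inr(EMPTY,s["eef_pos"]))'
python3 -m jog '[[-1,[0,1,10],0],[-1,[0,1,20],0],[-1,[0,1,27],0],[-1,[0,1,32],0],[-1,[0,1,34],0],[-1,[0,1,34],0]]' >/dev/null; python3 -c "$P"
python3 -m jog '[[-1,[0,0,1.5],0],[-1,[0,0,3],0],[-1,[0,0,3],0]]' >/dev/null; python3 -c "$P"
```

```text
[ 0.4223 -0.3327  0.0365] [-3.142 -0.    -1.461] [ 0.5 -0.4 -0.5] [-0.   -0.    0.05] [-0.02869879 -0.03502271]
[ 0.4225 -0.3328  0.0359] [-3.141e+00 -1.000e-03 -1.460e+00] [-4.6  5.8 24.3] [2.3  2.15 0.02] [-0.02856291 -0.03516651]
```

```bash
python3 -m jog '[[-0.5,[0,0,-2],0],[-0.3,[0,0,-2],0],[-0.1,[0,0,-2],0],[-0.1,[0,0,-2],0],[-0.1,[0,0,-2],0],[-0.1,[0,0,-20],0],[-0.1,[0,0,-60],0],[-0.1,[0,0,-120],0],[-0.1,[0,0,-180],0],[-0.1,[0,0,-240],0],[-0.1,[0,0,-300],0],[-0.1,[0,0,-365],0],[-0.1,[0,0,-365],0],[-0.1,[0,0,-365],0]]' 20
python3 -c "
from h import *
go(rk(FULL,-.087,-.035),.4,FULL[1])"
```

```text
t: 38.4
eef_pos: [0.422, -0.3324, 0.3983]
ee_rot: [-3.141, 0.001, -1.461]
force: [-0.4, -0.1, 0.2]
width: 0.0394
gripper_force: 0.0
shift [-458.2  -22.4   -1.5] turn 0.196 | [ 0.422  -0.3324  0.3983] [-3.1413e+00  5.0000e-04 -1.4609e+00] t 38.4
```

```bash
python3 -m jog '[[-0.1,[-60,-10,-2],0.03],[-0.1,[-115,-25,-2],0.06],[-0.1,[-170,-40,-2],0.09],[-0.1,[-230,-50,-2],0.12],[-0.1,[-290,-50,-2],0.15],[-0.1,[-345,-45,-2],0.196],[-0.1,[-400,-35,-2],0.196],[-0.1,[-458,-22,-2],0.196],[-0.1,[-458,-22,-2],0.196],[-0.1,[-458,-22,-2],0.196],[-0.1,[-458,-22,60],0.196],[-0.1,[-458,-22,120],0.196],[-0.1,[-458,-22,180],0.196],[-0.1,[-458,-22,240],0.196],[-0.1,[-458,-22,260],0.196],[-0.1,[-458,-22,260],0.196],[-0.1,[-458,-22,260],0.196]]'
python3 -c "
from h import *
go(rk(FULL,-.087,-.035),.036,FULL[1])"
```

```text
t: 40.52
eef_pos: [0.3945, 0.1246, 0.1394]
ee_rot: [-3.141, 0.0, -1.658]
force: [-0.0, -0.3, -0.1]
width: 0.0396
gripper_force: 0.0
shift [ -0.9   0.7 103.4] turn -0.001 | [0.3945 0.1246 0.1394] [-3.1408e+00  4.0000e-04 -1.6583e+00] t 40.52
```

```bash
python3 -m jog '[[-0.1,[-1,1,40],0],[-0.1,[-1,1,75],0],[-0.1,[-1,1,95],0],[-0.1,[-1,1,103],0],[-0.1,[-1,1,103],0],[-0.1,[-1,1,103],0],[-1,[-1,1,103],0],[-1,[-1,1,103],0],[-1,[-1,1,103],0],[-1,[-1,1,103],0],[-1,[-1,1,103],0],[-1,[-1,1,103],0]]' 30
python3 -m jog '[[-1,[0,0,-15],0],[-1,[0,0,-50],0],[-1,[0,0,-100],0],[-1,[0,0,-160],0],[-1,[0,0,-220],0],[-1,[0,0,-280],0],[-1,[0,0,-340],0],[-1,[0,0,-365],0],[-1,[0,0,-365],0]]'
python3 -c "
from h import *
go(rk(EMPTY,-.0865,-.035),.4,EMPTY[1])"
```

```text
t: 42.02
eef_pos: [0.3939, 0.1269, 0.0361]
ee_rot: [-3.14, 0.001, -1.656]
force: [4.8, -0.7, 5.7]
width: 0.0218
gripper_force: 30.0
t: 43.15
eef_pos: [0.3926, 0.1263, 0.4015]
ee_rot: [-3.141, 0.002, -1.657]
force: [0.1, -0.5, -1.4]
width: 0.0218
gripper_force: 30.0
shift [466.  -12.3   0.8] turn -0.196 | [0.3926 0.1263 0.4015] [-3.1412e+00  1.6000e-03 -1.6566e+00] t 43.15
```

```bash
python3 -m jog '[[-1,[40,-20,0],-0.03],[-1,[85,-45,0],-0.06],[-1,[135,-60,0],-0.1],[-1,[190,-65,0],-0.13],[-1,[245,-65,0],-0.16],[-1,[300,-55,0],-0.196],[-1,[350,-40,0],-0.196],[-1,[400,-28,0],-0.196],[-1,[445,-17,0],-0.196],[-1,[466,-12,0],-0.196],[-1,[466,-12,50],-0.196],[-1,[466,-12,110],-0.196],[-1,[466,-12,170],-0.196],[-1,[466,-12,230],-0.196],[-1,[466,-12,290],-0.196],[-1,[466,-12,330],-0.196],[-1,[466,-12,330],-0.196],[-1,[466,-12,330],-0.196]]'
python3 -c "
from h import *
go(rk(EMPTY,-.0865,-.035),.0365,EMPTY[1])"
```

```text
t: 45.4
eef_pos: [0.3649, -0.3393, 0.0712]
ee_rot: [3.141, -0.0, -1.46]
force: [0.4, 0.7, 0.0]
width: 0.0216
gripper_force: 30.0
shift [-0.2 -0.  34.7] turn -0.0 | [ 0.3649 -0.3393  0.0712] [ 3.1412e+00 -1.0000e-04 -1.4605e+00] t 45.4
```

```bash
P='from h import *;s=status.get_state();print(s["eef_pos"].round(4),s["ee_rot"].round(3),s["force"].round(1),s["moment"].round(2),inr(EMPTY,s["eef_pos"]))'
python3 -m jog '[[-1,[0,0,10],0],[-1,[0,0,20],0],[-1,[0,0,27],0],[-1,[0,0,32],0],[-1,[0,0,34],0],[-1,[0,0,34],0]]' >/dev/null; python3 -c "$P"
python3 -m jog '[[-1,[0,0,1],0],[-1,[0,0,2],0],[-1,[0,0,2],0]]' >/dev/null; python3 -c "$P"
```

```text
[ 0.3648 -0.3392  0.0365] [ 3.141  0.    -1.461] [-0.4  0.  -0.9] [ 0.04  0.16 -0.01] [-0.08662627 -0.03518609]
[ 0.365  -0.3393  0.036 ] [-3.141e+00 -1.000e-03 -1.460e+00] [-3.9  4.4 15.9] [ 1.63  1.52 -0.03] [-0.08642929 -0.03532548]
```

Seated. Release, retreat and look.

```bash
python3 -m jog '[[-0.5,[0,0,-1],0],[-0.3,[0,0,-1],0],[-0.1,[0,0,-1],0],[-0.1,[0,0,-1],0],[-0.1,[0,0,-1],0],[-0.1,[0,0,-20],0],[-0.1,[0,0,-60],0],[-0.1,[0,0,-120],0],[-0.1,[0,-30,-180],0],[-0.1,[0,-60,-200],0],[-0.1,[0,-80,-200],0],[-0.1,[0,-80,-200],0]]' 20
python3 -c "
from h import *
d=grab('wrist','wrist12.png');cv2.imwrite('pics/c9.png',cv2.resize(d['color'][60:320,150:550,::-1],None,fx=2,fy=2))"
```

```text
t: 48.02
eef_pos: [0.4447, -0.3299, 0.2332]
ee_rot: [3.14, 0.001, -1.46]
force: [0.7, -0.0, 0.3]
width: 0.0396
gripper_force: 0.0
```

View pics/c9.png

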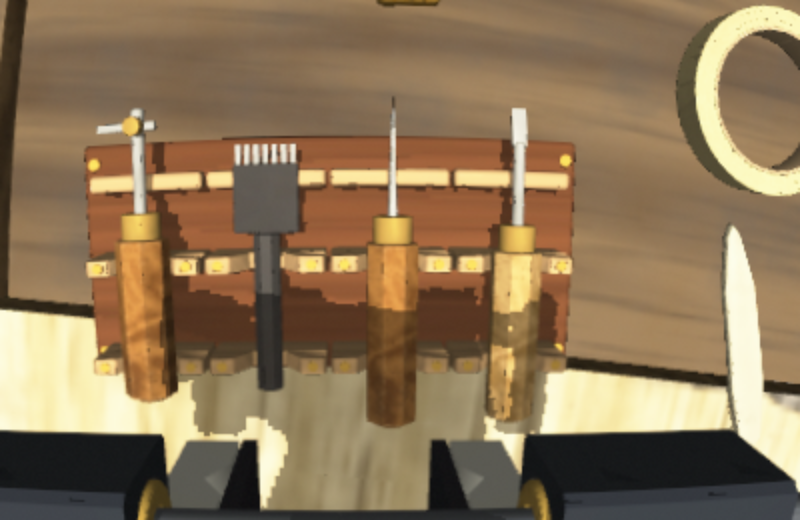

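All four tools lie in their notches. Quick numeric check of the tips before handing in.

```bash
python3 - <<'E'
from h import *
d=load('wrist12');f=lambda u,v,z:(inr(EMPTY,pt(d,u/2+150,v/2+60,z,True))*1000).round(1)
for n,t,e,h,z in(('groover',(138,108),(151,395),-127,.042),('iron',(266,144),(270,386),-113,.036),('awl',(393,97),(391,420),-135,.0415),('bev',(519,108),(509,415),-133,.041)):
    print(n,'tip',f(*t,z),'home',h,'end',f(*e,z))
E
```

```text
groover tip [  86.5 -130.5] home -127 end [86.9  5.9]
iron tip [  28.4 -111.8] home -113 end [28.9  3.1]
awl tip [ -28.7 -132.7] home -135 end [-29.5  18.6]
bev tip [ -86.1 -129.7] home -133 end [-87.6  16.8]
```

All four are within 4 mm of home and straight. Handing in.

```bash
python3 -c "
from station import order
print(order.job_done())"
```

```text
the job is handed in; nothing more can be done
None
```

I moved all four tools to the empty rack in their original order and handed the job in at about 48 s; by the last camera check each lay straight, handle to the left, within about 4 mm of home, though the gripper body touched the flywheel at up to about 17 N on the wrist sensor (limit 40 N) while placing the groover.

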